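# Slide a thin test plaque off the flat plate and stack it on the sloping stand

### The arm

A 6-joint arm with a two-finger parallel gripper is mounted at the origin on the work surface. World frame = base frame: x ahead of the robot, y to its left, z up, the work surface at z = 0. Lengths are in m, angles in rad, forces in N, time in s.
With the tool pointing down it reaches from about 0.25 to 0.725 m from the base axis. Payload 4 kg.
Tool frame: the origin (TCP) lies midway between the tips of the shut fingers; the grasp point (between the pads) lies 19 mm behind it; z points along the fingers, y is the line along which they close (so a half turn about z gives the same grasp; the last joint's range is limited). The gripper opens to 85 mm and grips with 20 to 120 N. Pads are 22 mm wide; open, the fingers measure 114 mm over their backs; the gripper's body (76 mm by 85 mm) begins 54 mm behind the grasp point. The pads swing forward as they close: fully open they stand 13 mm farther back than shut.
Start: joints at [1.238, 0.241, 0.005, 1.335, 0, 1.571], TCP at [0.163, 0.473, 0.231] pointing down, gripper open.
Joint ranges: [-2.72, 2.72], [-1.05, 1.87], [-1.09, 1.28], [-1.99, 2.15], [-1.42, 1.44], [-3.14, 3.14]. Speed limits (rad/s): [2.79, 2.79, 3.14, 3.14, 3.14, 3.14].

### API

Orientations are given as [roll, pitch, yaw] about the fixed x, y, z axes, in that order (R = Rz(yaw) Ry(pitch) Rx(roll)).
In Python, from bench import env gives the robot as it stands.
- The arm moves only by the tool nudge_tcp, called after ">>>" in YAML: its name, and indented under it one key for each argument. Schema: {"type":"object","properties":{"increments":{"type":"array","items":{"type":"array","items":{"type":"number"},"minItems":4,"maxItems":4},"minItems":1,"maxItems":5},"finger_gap":{"type":"number"},"squeeze":{"type":"number"},"only":{"type":"string"},"quiet":{"type":"boolean"},"lines":{"type":"string"}},"required":["increments"],"additionalProperties":false}. increments is a list of rows, 1 to 5 of them, each of 4 numbers: dx, dy, dz in m, then a turn about the tool's z in rad; each row shifts and turns the commanded pose from where the row before left it, along the tool's axes as they then stand; what a row does not reach is not made up. A row lasts 1/8 s, in which the tool goes at most 0.0625 m and 0.188 rad, less where a joint would pass 70% of its speed; a pose out of reach is approached as far as the arm can. finger_gap is the finger opening in m, set as the call begins (left out keeps the last). The fingers move at their own pace and stop on an object; squeeze is the grip in N (left out, the last holds). Time passes only in rows, so rows that do not move let the fingers close. The tool returns the time, the measured TCP pose, the force, the opening and the grip force at its end. only (a regular expression) keeps the lines of the reply that match it, lines (a string "A,B") keeps lines A to B, and quiet returns only ok. Input that does not fit is refused with a message, and nothing moves.
- env.get_obs(): the state, without advancing time (a new reading comes with each control period).
- env.read_camera(name): name is "scene" or "top" or "wrist"; returns the picture (420x560x3 uint8, blue, green, red); there is no depth.
- env.camera_info(name): a dict with "vertical_fov" (degrees; the focal length in pixels is half the picture's height over the tangent of half this angle, whatever the lens; pixels are square), "cx", "cy" (the principal point, pixels), "view" (4x4, takes a point from world to camera coordinates); the wrist camera has in their place "mount" (4x4, takes a point from camera to tool coordinates, whose origin is the TCP and whose axes are the flange's). Camera axes: x right, y down, z forward; pixel columns grow to the right and rows downward; lengths in m; the calibration is good to about 2 mm. A picture is of the moment at which its call begins: read the wrist's pose just before it. camera_info takes no time and is no camera call.
- env.finish_job(): hands the job in; it is judged then, once.
The state is a dict: "time": time; "joint_positions": joint angles; "joint_velocities": joint speeds; "joint_torque": joint torques, N m; "position": TCP position; "tcp_rot": TCP orientation; "force": force on the tool from outside, world axes, zero at the start; "wrist_torque": the same for the moment, N m; "opening": finger opening in m; "gripper_force": force on a finger pad.
Only numpy, scipy, OpenCV 4.12 (cv2) and the standard library are available. Lean on these libraries where they do the work, as an engineer would, in place of code of your own. Each camera call takes 0.05 s, during which the arm holds its last target. There are 200 camera calls.

### The job

The white plastic test plaque lying on the dark steel checking plate is too thin to pick up where it lies: slide it out until it sticks over the plate's edge that faces the robot, and grip it there by its two long sides. Carry it to the small sloping stand and, tilting it to the slope, lay it flat on top of the two narrower plaques already there before letting go, so that the three lie centred and squarely in line against the stand's bottom ledge. Do not let the plaque fall, and leave the other things where they are.

Things in the scene. Friction and masses are not known exactly. Their poses are not given: they have to be found in the camera images.
- plaque: the plaque to move: stiff rectangle of plain white plastic, 130 x 56 x 3 mm, about 30 g, in the middle of the checking plate, its length roughly square to the plate's front edge. Origin: centre of its underside; x along its length (-x end towards the robot at the start), y across, z up. A fingertip pressed on it drags it along: the rubbery tips hold it better than the steel does
- plaque_end (a point): middle of the plaque's short edge at its -x end, on the upper face (65 mm from its centre): the end to slide out over the edge
- slab: dark steel checking plate, a fixed block 200 (x) x 250 (y) x 45 mm high. Origin: centre of its underside; the top is 45 mm above it; the front edge, facing the robot, is its -x face, 100 mm from the origin. Only low things lie before that face: a plaque sticking out there has 45 mm of free air under it
- stand: fixed small stand with a grey base 120 x 90 x 12 mm and two posts that carry the sloping deck. Origin: on the table under the middle of the deck; x (level) points the way the slope rises, away from the robot.
- deck: the stand's sloping deck, 138 x 38 x 10 mm (narrower than a plaque: free air beside it), tilted 30 degrees, low end to the robot. Origin: middle of its top face, 110 mm up; x up the slope, y across, z square to it. Ledge at the low end: 30 mm wide, face at x = -66 mm, top 16 mm over the deck. A plaque against it has its origin at x = -1, y = 0 mm; the new one belongs at z = 6 mm
- stacked0: lower of the two loose white plaques already on the deck, narrower than the one to move: 130 x 42 x 3 mm, so that fingertips holding the wider one pass beside it; origin and axes likewise
- stacked1: upper of the two loose plaques on the deck, also 130 x 42 x 3 mm, the one to lay the new plaque on; origin and axes likewise
- test_bar: bystander: white dog-bone test bar, 146 x 20 x 4 mm, flat on the left (+y) part of the checking plate. Origin: centre of its underside
- weight: bystander: small steel knob weight, 28 mm across, 42 mm high, on the back right (+x, -y) part of the checking plate. Origin: centre of its underside
- jar: bystander: clear lidded jar, 60 mm across, 85 mm high, between stand and checking plate, far from the robot. Origin: centre of its underside
- pan: bystander: shallow aluminium sample pan, 76 mm across, 14 mm high, between stand and checking plate, near the robot. Origin: centre of its underside
- scoop: bystander: steel spoon, 160 mm long, lying crosswise at the near right of the table, in front of the stand or checking plate, under 25 mm high. Origin: underside, about its middle
- pen: bystander: black pen, 130 mm long, 12 mm thick, lying crosswise at the near left of the table, in front of the stand or checking plate. Origin: its underside, middle

How it is judged:
On the way, in this order (a step that is already met when the one before it is completed fails the run):
1. the plaque, still lying flat on the checking plate, sticks out at least 25 mm over its front edge (x of plaque_end in the frame of slab below -0.125 m and x of plaque in the frame of slab above -0.105 m and angle between plaque's own z axis and vertical below 0.06 rad and contact force between plaque and slab above 0.03 N), for 0.2 s.
2. the plaque, still held by the fingers, is tilted to the deck's slope (within 10 degrees) and laid on its place on the stack (within 20 mm) (contact force between plaque and the fingers above 0.5 N and angle between the z axis of plaque and the z axis of deck, either way round below 0.175 rad and z of plaque in the frame of deck between 0 and 0.016 m and x of plaque in the frame of deck between -0.02 and 0.02 m and y of plaque in the frame of deck between -0.02 and 0.02 m), for 0.1 s.
At the end, for the whole second after the job is handed in: All three plaques lie flat on the deck (within 4 degrees), one on another with the moved one on top (heights within 2.5 mm), each within 9 mm of its place against the ledge both along and across the deck, and turned at most 8 degrees from the deck's length; the moved plaque is released and at rest (x of plaque in the frame of deck between -0.009 and 0.009 m and y of plaque in the frame of deck between -0.009 and 0.009 m and z of plaque in the frame of deck between 0.0035 and 0.0085 m and angle between the z axis of each of plaque, stacked1, stacked0 and the z axis of deck, either way round below 0.07 rad and angle between the x axis of each of plaque, stacked1, stacked0 and the x axis of deck, either way round below 0.14 rad and x of stacked1 in the frame of deck between -0.009 and 0.009 m and y of stacked1 in the frame of deck between -0.009 and 0.009 m and z of stacked1 in the frame of deck between 0.0005 and 0.0055 m and x of stacked0 in the frame of deck between -0.009 and 0.009 m and y of stacked0 in the frame of deck between -0.009 and 0.009 m and z of stacked0 in the frame of deck between -0.0025 and 0.0025 m and linear speed of plaque below 0.01 m/s and angular speed of plaque below 0.1 rad/s); the robot touches nothing.
It fails at once if the plaque falls off the checking plate or the stand (its centre below 30 mm over the table) (height (world z) of plaque below 0.03 m).
It fails at once if another thing is shifted more than 25 mm (distance of any of test_bar, weight, jar, pan, scoop, pen from where it was at the start of the episode above 0.025 m).
It also fails if it takes over 48 s, if anything falls off the work surface, if the arm or the gripper's body presses on something with over 40 N, if the wrist force passes 120 N, or if a joint passes its speed limit or range.

## Working session

There is one attempt and no reset: what is moved stays moved. The work goes in short steps, Python scripts to look and compute and a tool call to move; the robot and the scene stay as the last step left them, time stands still between calls to the robot, and variables do not carry over. Pictures are saved under pics/ and viewed, at most 10 in all, crops included, and the job is handed in when it is done.

```bash
ls; mkdir -p pics
```

Run:
```python
from bench import env
import cv2,numpy as np
np.set_printoptions(precision=4,suppress=True)
o=env.get_obs();print(o)
for n in("scene","top","wrist"):
    print(n,env.camera_info(n))
a=env.read_camera("scene");b=env.read_camera("top")
cv2.imwrite("pics/s0.png",a);cv2.imwrite("pics/t0.png",b)
```

```text
bench.py
pics
{'time': 0.0, 'joint_positions': array([ 1.238 ,  0.2414,  0.0037,  1.3352, -0.    ,  1.5708]), 'joint_velocities': array([-0.0002,  0.0005,  0.0007, -0.    , -0.0007, -0.0002]), 'joint_torque': array([ -0.0018, -37.232 ,  25.2407,   0.0171,  -0.0004,  -0.    ]), 'position': array([0.1632, 0.472 , 0.2304]), 'tcp_rot': array([-3.1395,  0.    ,  2.8088]), 'force': array([-0.2263,  0.0378,  0.6477]), 'wrist_torque': array([-0.0154, -0.0125,  0.0617]), 'gripper_force': 0.0, 'opening': 0.08508659427452953}
scene {'vertical_fov': 55.20426332810216, 'cx': 280.5305517906767, 'cy': 210.4261507599636, 'view': array([[ 0.7868,  0.6172, -0.0039, -0.4082],
       [ 0.4378, -0.5626, -0.7013, -0.167 ],
       [-0.4351,  0.55  , -0.7128,  1.174 ],
       [ 0.    ,  0.    ,  0.    ,  1.    ]])}
top {'vertical_fov': 56.4452392804951, 'cx': 274.31131968618945, 'cy': 207.7448361388238, 'view': array([[ 0.0264, -0.9996, -0.0076,  0.0057],
       [-0.9985, -0.026 , -0.0479,  0.5284],
       [ 0.0477,  0.0088, -0.9988,  0.8997],
       [ 0.    ,  0.    ,  0.    ,  1.    ]])}
wrist {'vertical_fov': 63.19829565967114, 'cx': 279.6035352719267, 'cy': 211.34232027741342, 'mount': array([[ 0.0001, -0.9469, -0.3216,  0.0821],
       [ 1.    ,  0.0002, -0.0001, -0.0008],
       [ 0.0001, -0.3216,  0.9469, -0.143 ],
       [ 0.    ,  0.    ,  0.    ,  1.    ]])}
```
View pics/t0.png

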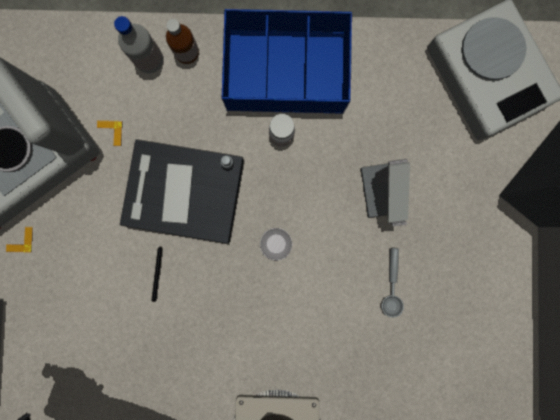

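View pics/s0.png

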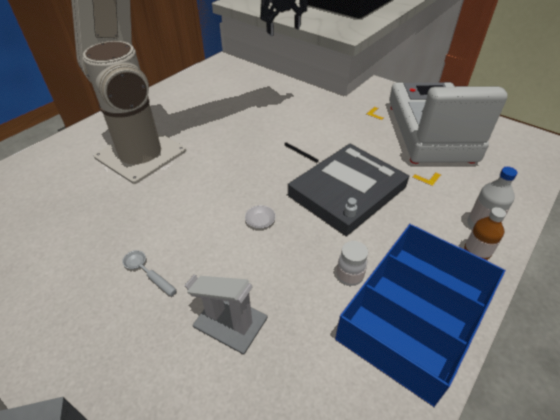

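The top picture shows the slab with corners about (135,141), (243,157), (230,243), (121,227). The plaque is centred near (177,193), the bar is left of it and the weight is at (227,161). The stand is near (398,190), the spoon at (393,285) and the pan at (276,244).

Create h.py:
```python
from bench import env
import cv2,numpy as np
from scipy.spatial.transform import Rotation as R
np.set_printoptions(precision=4,suppress=True)
def cam(name,obs=None):
    i=env.camera_info(name); f=210/np.tan(np.radians(i["vertical_fov"]/2))
    K=np.array([[f,0,i["cx"]],[0,f,i["cy"]],[0,0,1]])
    if name=="wrist":
        T=np.eye(4);T[:3,:3]=R.from_euler("xyz",obs["tcp_rot"]).as_matrix();T[:3,3]=obs["position"]
        V=np.linalg.inv(T@i["mount"])
    else: V=i["view"]
    return K,V
def plane(KV,px,n,d):
    "pixels -> world points on plane n.p=d"
    K,V=KV; C=np.linalg.inv(V); px=np.atleast_2d(px).astype(float)
    r=(np.linalg.inv(K)@np.c_[px,np.ones(len(px))].T).T@C[:3,:3].T; o=C[:3,3]; n=np.array(n,float)
    return o+r*((d-o@n)/(r@n))[:,None]
def proj(KV,P):
    K,V=KV;P=np.atleast_2d(P); q=(P@V[:3,:3].T+V[:3,3])@K.T
    return q[:,:2]/q[:,2:]
def quad(mask,seed):
    n,l=cv2.connectedComponents(mask.astype(np.uint8)); m=(l==l[seed[1],seed[0]]).astype(np.uint8)
    c=max(cv2.findContours(m,0,2)[0],key=cv2.contourArea)
    return m,c[:,0]
```

Run:
```python
from h import *
b=cv2.imread("pics/t0.png");g=cv2.cvtColor(b,6);KV=cam("top")
print(g[193,177],g[193,205],g[193,110],g[190,398],g[190,375])
m,c=quad(g>120,(177,193))
# slab: dark
d=cv2.morphologyEx((g<85).astype(np.uint8),2,np.ones((3,3)))
ms,cs=quad(d,(205,200))
for n,c,z,in(("plaque",c,.048),("slab",cs,.045)):
    r=cv2.minAreaRect(c.astype(np.float32)); p=cv2.boxPoints(r); w=plane(KV,p,[0,0,1],z)
    print(n,r);print(w[:,:2],"c",w.mean(0));e=w-np.roll(w,1,0);print(np.linalg.norm(e,axis=1),np.degrees(np.arctan2(e[:,1],e[:,0])))
s=b[145:245,340:430];t=cv2.resize(s,None,fx=6,fy=6,interpolation=2)
a=cv2.imread("pics/s0.png")[260:360,170:280];t2=cv2.resize(a,None,fx=6,fy=6,interpolation=2)
cv2.imwrite("pics/crop.png",cv2.resize(np.hstack([t,t2]),(800,400)))
```

```text
164 53 142 127 34
plaque ((176.93203735351562, 192.9933319091797), (24.646541595458984, 57.48908233642578), 5.599339485168457)
[[0.4914 0.2706]
 [0.6208 0.2631]
 [0.6167 0.2074]
 [0.4874 0.2153]] c [0.5541 0.2391 0.048 ]
[0.0554 0.1296 0.0558 0.1295] [ 85.9265  -3.32   -94.1765 176.5097]
slab ((181.7972869873047, 191.7162322998047), (112.6133041381836, 89.2686538696289), 9.462323188781738)
[[0.4752 0.3678]
 [0.6759 0.3434]
 [0.6399 0.0894]
 [0.4404 0.1163]] c [0.5578 0.2292 0.045 ]
[0.2539 0.2022 0.2566 0.2013] [ 82.1162  -6.9248 -98.0847 172.3115]
```

View pics/crop.png

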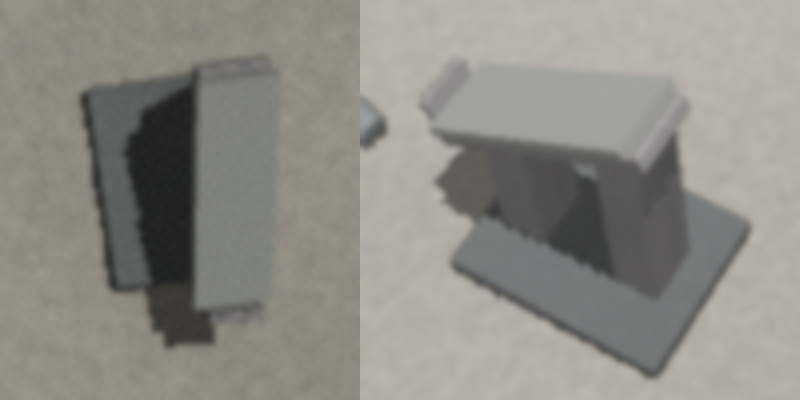

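The crops show the bright stacked plaque face and the base. I'll fit the stand's pose to those corner points from both views.

Add to h.py:
```python
def stand_pts(x,y,yaw):
    Rz=R.from_euler("z",yaw).as_matrix();Rd=Rz@R.from_euler("y",-30,degrees=True).as_matrix();o=np.array([x,y,.110])
    return o,Rd,Rz
def goal(p,yaw):
    "tool-axes shift and turn from the measured pose to TCP p, tool down with given yaw"
    o=env.get_obs();M=R.from_euler("xyz",[np.pi,0,yaw]).as_matrix()
    t=(o["tcp_rot"][2]-yaw+np.pi)%(2*np.pi)-np.pi
    print("pos",o["position"],"rot",o["tcp_rot"],"turn",round(t,4),"then shift",M.T@(np.array(p)-o["position"]))
```

Run:
```python
from h import *
from scipy.optimize import least_squares
T=np.array([(197,78),(275,75),(268,302),(195,308),(85,92),(113,290)],float)/4+[340,145]-.4
S=(np.array([(475,66),(672,78),(620,155),(435,132),(455,258),(655,367),(748,222)],float)-[360,0])/4+[170,260]-.4
kt,ks=cam("top"),cam("scene")
hx,hy=.065,.021
def model(q):
    o,Rd,Rz=stand_pts(*q[:3])
    F=lambda a,b:o+Rd@[-.001+a*hx,b*hy,.006]
    B=lambda a,b:np.array([o[0],o[1],0])+Rz@[a*.06,b*.045,.012]
    # top: up-left(+x,+y) up-right low-right low-left ; base +x+y, -x+y
    t=proj(kt,[F(1,1),F(1,-1),F(-1,-1),F(-1,1),B(1,1),B(-1,1)])
    s=proj(ks,[F(-1,-1),F(1,-1),F(1,1),F(-1,1),B(-1,1),B(1,1),B(1,-1)])
    return t,s
f=lambda q:np.r_[(model(q)[0]-T).ravel(),(model(q)[1]-S).ravel()]
r=least_squares(f,[.5,-.3,0],loss="soft_l1");print(r.x);print((model(r.x)[0]-T));print(model(r.x)[1]-S)
goal([.569,.238,.09],3.083)
```

```text
[ 0.5651 -0.2359  0.177 ]
[[-0.8565  0.8165]
 [ 0.4725 -1.6004]
 [ 0.8001 -1.8291]
 [-0.3036 -0.3872]
 [ 0.1391  4.762 ]
 [ 1.4411  6.0043]]
[[-10.6344  14.3205]
 [-11.5196  16.4337]
 [ 14.6376 -21.4676]
 [ 12.7233 -18.6399]
 [ 19.4705 -38.6841]
 [ 19.4546 -42.1425]
 [-27.9701  32.2413]]
pos [0.1632 0.472  0.2305] rot [-3.1397 -0.      2.8088] turn -0.2742 then shift [-0.4188 -0.2099  0.1405]
```

Run:
```python
from h import *
from scipy.optimize import least_squares
T=np.array([(197,78),(275,75),(268,302),(195,308),(85,92),(113,290)],float)/4+[340,145]-.4
S=(np.array([(475,66),(672,78),(620,155),(435,132),(455,258),(655,367),(748,222)],float)-[360,0])/4+[170,260]-.4
kt,ks=cam("top"),cam("scene")
hx,hy=.065,.021
def model(q):
    o,Rd,Rz=stand_pts(*q[:3])
    F=lambda a,b:o+Rd@[-.001+a*hx,b*hy,.006]
    B=lambda a,b:np.array([o[0],o[1],0])+Rz@[a*.06,b*.045,.012]
    t=proj(kt,[F(1,1),F(1,-1),F(-1,-1),F(-1,1),B(1,1),B(-1,1)])
    s=proj(ks,[F(-1,1),F(1,1),F(1,-1),F(-1,-1),B(-1,-1),B(1,-1),B(1,1)])
    return t,s
f=lambda q:np.r_[(model(q)[0]-T).ravel(),(model(q)[1]-S).ravel()]
r=least_squares(f,[.5,-.3,0],loss="soft_l1");print(r.x);print(np.hstack([(model(r.x)[0]-T),model(r.x)[1][:6]-S[:6]]))
```

```text
[ 0.5694 -0.2377  0.1644]
[[ 0.3795 -1.5096  3.9875 -0.6181]
 [ 1.7461 -3.6631  2.7956  0.1142]
 [ 1.3246 -3.6617  2.3426 -0.43  ]
 [ 0.1859 -2.4664  0.3978 -0.6656]
 [ 1.2189  2.6442 -6.1757 -2.7155]
 [ 1.8775  3.9551 -4.1072 -1.6841]]
```

>>> nudge_tcp:
  increments:
    - [0,0,0,-0.137]
    - [0,0,0,-0.137]
  finger_gap: 0
  squeeze: 30

```text
time: 0.35
position: [0.1632, 0.4722, 0.2307]
tcp_rot: [-3.14, -0.0, 3.087]
force: [-0.7, -0.2, -0.1]
opening: 0.0516
gripper_force: 0.0
```

>>> nudge_tcp:
  increments:
    - [-0.05,-0.025,0,0]
    - [-0.055,-0.028,0.01,0]
    - [-0.055,-0.028,0.025,0]
    - [-0.055,-0.028,0.025,0]
    - [-0.055,-0.028,0.025,0]

```text
time: 0.98
position: [0.4163, 0.3244, 0.1499]
tcp_rot: [-3.142, -0.0, 3.083]
force: [0.6, 1.0, 0.1]
opening: -0.0002
gripper_force: 0.0
```

```bash
python3 -c "
from h import *
goal([.569,.238,.07],3.083);print(env.get_obs()['joint_positions'])"
```

```text
pos [0.4163 0.3244 0.1499] rot [-3.1416 -0.0003  3.0829] turn -0.0001 then shift [-0.1575 -0.0774  0.0799]
[ 0.662   0.344  -0.0704  1.1566  0.0002  0.7207]
```

>>> nudge_tcp:
  increments:
    - [-0.05,-0.025,0.02,0]
    - [-0.05,-0.025,0.025,0]
    - [-0.04,-0.02,0.02,0]
    - [-0.0175,-0.0075,0.01,0]
    - [0,0,0,0]

```text
time: 1.6
position: [0.5673, 0.2383, 0.0745]
tcp_rot: [-3.141, -0.003, 3.081]
force: [-1.0, 0.4, 0.3]
opening: -0.0002
gripper_force: 0.0
```

>>> nudge_tcp:
  increments:
    - [0,0,0.01,0]
    - [0,0,0.008,0]
    - [0,0,0.003,0]
    - [0,0,0,0]

```text
time: 2.1
position: [0.5671, 0.2395, 0.0549]
tcp_rot: [-3.141, -0.0, 3.084]
force: [0.3, -0.7, 0.9]
opening: -0.0
gripper_force: 0.0
```

Run:
```python
from h import *
o=env.get_obs();b=env.read_camera("wrist");cv2.imwrite("pics/w1.png",b)
goal([.569,.238,.048],3.083);print(o["force"])
```

```text
pos [0.5674 0.2395 0.0551] rot [3.1415 0.0001 3.0835] turn 0.0005 then shift [-0.0017 -0.0014  0.0071]
[ 0.2659 -0.6922  0.9304]
```

View pics/w1.png

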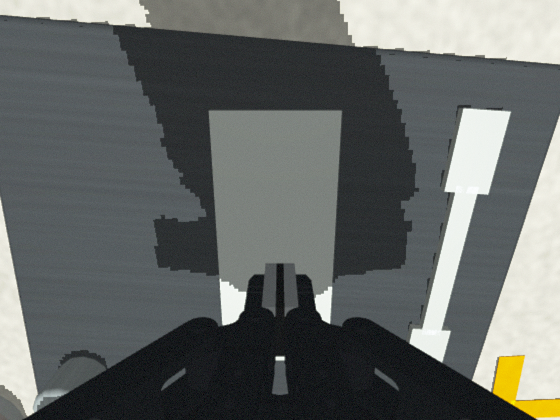

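The wrist view shows the plaque's near end at v≈111 (u 209–342). The slab's front edge runs from (0,15) to (560,66), and the fingertips are over the plaque at (280,265). Next I press down gently.

Run:
```python
from h import *
o=env.get_obs();KV=cam("wrist",o)
p=plane(KV,[(209,111),(342,111)],[0,0,1],.048);e=plane(KV,[(2,15),(559,66)],[0,0,1],.045)
print(p,e,np.arctan2(*(e[0]-e[1])[[0,1]])); d=e[1]-e[0];n=np.array([d[1],-d[0]]);n/=np.linalg.norm(n);print("dist",(p[:,:2]-e[0,:2])@n,"yaw",np.degrees(np.arctan2(-d[0],d[1])), "width",np.linalg.norm(p[0]-p[1]))
```

```text
[[0.4897 0.2132 0.048 ]
 [0.4929 0.2692 0.048 ]] [[0.4487 0.1352 0.045 ]
 [0.4804 0.3594 0.045 ]] -3.0011842923602723
dist [0.0297 0.025 ] yaw -8.044806506799857 width 0.056155170099527696
```

>>> nudge_tcp:
  increments:
    - [0,0,0.004,0]
    - [0,0,0.003,0]
    - [0,0,0.002,0]
    - [0,0,0,0]

```text
time: 2.65
position: [0.5678, 0.2391, 0.0481]
tcp_rot: [3.141, 0.001, 3.083]
force: [-4.2, -1.7, 12.1]
opening: -0.0
gripper_force: 5.7
```

>>> nudge_tcp:
  increments:
    - [0.01,-0.001,0,0]
    - [0.018,-0.002,0,0]
    - [0.018,-0.002,0,0]
    - [0.01,-0.001,0,0]
    - [0,0,0,0]

```text
time: 3.28
position: [0.5127, 0.2371, 0.0481]
tcp_rot: [3.139, 0.004, 3.083]
force: [-0.3, -0.7, 9.8]
opening: -0.0
gripper_force: 4.5
```

Run:
```python
from h import *
o=env.get_obs();b=env.read_camera("wrist");cv2.imwrite("pics/w2.png",b);print(o["position"],o["force"])
KV=cam("wrist",o);g=cv2.cvtColor(b,6)
print(proj(KV,[(0.4897-.056,.2132,.048),(.4929-.056,.2692,.048)]))
```

```text
[0.5127 0.2371 0.0481] [-0.2658 -0.7135  9.7932]
[[210.8289 108.2918]
 [350.8899 108.0819]]
```

View pics/w2.png

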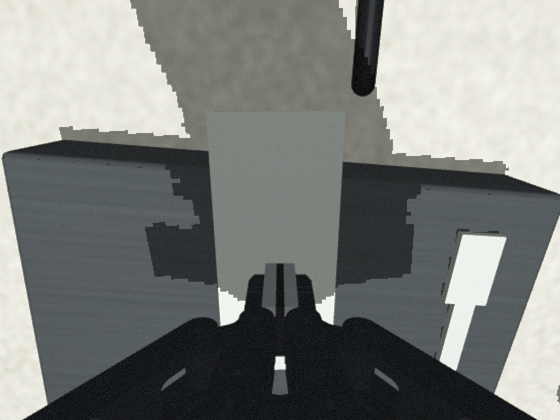

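The plaque follows the fingers: its end is at v≈112 (u 207–345), now past the slab edge, and the pen's tip is at (365,92). I continue another 25 mm.

>>> nudge_tcp:
  increments:
    - [0.01,-0.002,0,0]
    - [0.01,-0.002,0,0]
    - [0.005,-0.001,0,0]
    - [0,0,0,0]
    - [0,0,0,0]

```text
time: 3.95
position: [0.4885, 0.2338, 0.0481]
tcp_rot: [3.139, 0.005, 3.083]
force: [0.1, 0.2, 6.7]
opening: 0.0002
gripper_force: 4.0
```

Run:
```python
from h import *
o=env.get_obs();b=env.read_camera("wrist");cv2.imwrite("pics/w3.png",b);print(o["position"],o["force"])
```

```text
[0.4885 0.2338 0.0481] [0.0746 0.2059 6.6563]
```

View pics/w3.png

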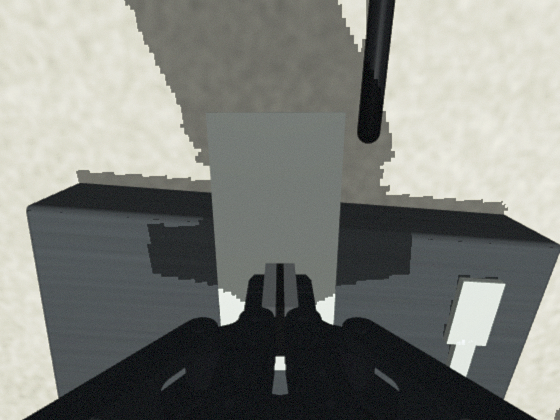

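The plaque's end is at v≈113 (u 207–345), the slab's front edge runs (28,210)–(558,244), and the pen's tip is at (368,138).

Run:
```python
from h import *
o=env.get_obs();KV=cam("wrist",o)
p=plane(KV,[(207,113),(345,113)],[0,0,1],.048);e=plane(KV,[(28,210),(558,244)],[0,0,1],.045)
d=(e[1]-e[0])[:2];n=np.array([d[1],-d[0]])/np.linalg.norm(d)
print(p,"overhang",(p[:,:2]-e[0,:2])@n);print("pen",plane(KV,[(368,141)],[0,0,1],.006),"edge",e)
```

```text
[[0.4113 0.2082 0.048 ]
 [0.4146 0.2635 0.048 ]] overhang [-0.0479 -0.0517]
pen [[0.4324 0.2836 0.006 ]] edge [[0.4484 0.1218 0.045 ]
 [0.4797 0.3638 0.045 ]]
```

>>> nudge_tcp:
  increments:
    - [0,0,-0.02,0]
    - [0,0,-0.04,0]
    - [0.02,0,-0.03,0]
    - [0.03,0,0,0]
  finger_gap: 0.085

```text
time: 4.5
position: [0.4384, 0.2368, 0.1388]
tcp_rot: [3.138, 0.006, 3.082]
force: [-1.0, -0.5, -0.0]
opening: 0.0721
gripper_force: 0.0
```

>>> nudge_tcp:
  increments:
    - [0,0,0,0]

```text
time: 4.62
position: [0.4347, 0.2356, 0.1363]
tcp_rot: [-3.141, -0.0, 3.084]
force: [1.7, 0.1, 0.7]
opening: 0.0849
gripper_force: 0.0
```

Run:
```python
from h import *
o=env.get_obs();b=env.read_camera("wrist");cv2.imwrite("pics/w4.png",b);print(o["position"],o["force"])
t=env.read_camera("top");cv2.imwrite("pics/t4.png",t)
goal([.447,.235,.04],3.083)
```

```text
[0.4347 0.2356 0.1363] [1.6829 0.1386 0.6716]
pos [0.4365 0.2359 0.136 ] rot [3.1413 0.0007 3.083 ] turn -0.0 then shift [-0.0105 -0.0002  0.096 ]
```

View pics/w4.png

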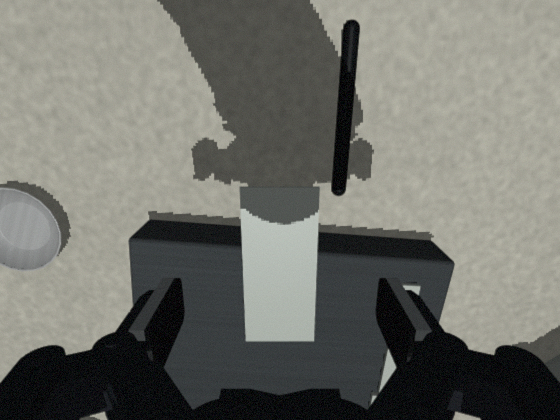

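The plaque overhangs by about 50 mm, with its near end at v≈186 (u 241–319), between the open fingers. The pen's tip is at (338,192), close to the left finger's path, but the fingertips stay above it.

>>> nudge_tcp:
  increments:
    - [-0.001,-0.001,0.03,0]
    - [0,0,0.04,0]
    - [0,0,0.025,0]
    - [0,0,0.015,0]
    - [0,0,0,0]
  finger_gap: 0.085

```text
time: 5.35
position: [0.4369, 0.2343, 0.0248]
tcp_rot: [-3.14, -0.002, 3.082]
force: [-0.2, -0.3, 0.0]
opening: 0.0852
gripper_force: 0.0
```

```bash
python3 -c "
from h import *
goal([.438,.2345,.026],3.083);print(env.get_obs()['force'])"
```

```text
pos [0.4369 0.2343 0.0248] rot [-3.1403 -0.002   3.0824] turn -0.0006 then shift [-0.0011  0.0003 -0.0012]
[-0.2399 -0.3291  0.0363]
```

>>> nudge_tcp:
  increments:
    - [0,0,0,0]
    - [0,0,0,0]
    - [0,0,0,0]
    - [0,0,0,0]
  finger_gap: 0.05
  squeeze: 20

```text
time: 5.85
position: [0.4382, 0.2352, 0.0269]
tcp_rot: [3.14, 0.002, 3.083]
force: [1.1, 0.2, 2.9]
opening: 0.0549
gripper_force: 22.1
```

>>> nudge_tcp:
  increments:
    - [0,0,-0.002,0]
    - [0,0,-0.004,0]
    - [0,0,-0.004,0]
    - [0,0,0,0]

```text
time: 6.35
position: [0.4374, 0.2348, 0.0362]
tcp_rot: [3.141, 0.0, 3.083]
force: [0.1, -0.4, 0.2]
opening: 0.0555
gripper_force: 21.9
```

Run:
```python
from h import *
o=env.get_obs();b=env.read_camera("wrist");cv2.imwrite("pics/w5.png",b);print(o["position"],o["force"])
```

```text
[0.4374 0.2348 0.0362] [ 0.0516 -0.3713  0.2452]
```

View pics/w5.png

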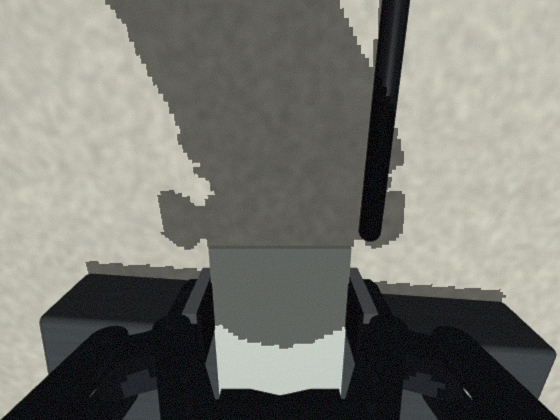

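The plaque is held between the pads and looks level, with its near end at v≈246 (u 208–351). I shift 20 mm away from the pen and pre-tilt the plaque about the slab's edge.

>>> nudge_tcp:
  increments:
    - [0.001,-0.006,0,0]
    - [0.002,-0.008,0,0]
    - [0.001,-0.006,0,0]
    - [0,0,0,0]

```text
time: 6.9
position: [0.4317, 0.2143, 0.0359]
tcp_rot: [-3.141, -0.0, 3.082]
force: [0.1, 0.3, 0.0]
opening: 0.0552
gripper_force: 21.9
```

>>> nudge_tcp:
  increments:
    - [0,0,0.005,0]
    - [0,0,0.005,0]
    - [0,0,0.004,0]
    - [0,0,0.004,0]
    - [0,0,0.004,0]

```text
time: 7.52
position: [0.4332, 0.2153, 0.0146]
tcp_rot: [3.141, 0.003, 3.083]
force: [0.3, -1.7, 8.2]
opening: 0.0551
gripper_force: 24.0
```

>>> nudge_tcp:
  increments:
    - [0,0,0.004,0]
    - [0,0,0,0]
    - [0,0,0,0]

```text
time: 7.9
position: [0.4334, 0.2155, 0.0107]
tcp_rot: [3.141, 0.003, 3.083]
force: [-0.2, -1.1, 5.7]
opening: 0.0553
gripper_force: 24.5
```

Run:
```python
from h import *
o=env.get_obs();b=env.read_camera("wrist");cv2.imwrite("pics/w6.png",b);print(o["position"],o["force"],o["opening"])
```

```text
[0.4334 0.2155 0.0107] [-0.2444 -1.0819  5.6673] 0.05526333821544753
```

View pics/w6.png

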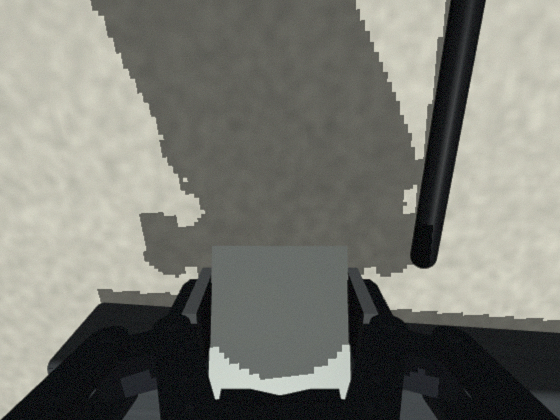

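The near end is narrower now (u 212–348, v≈246), so it has dropped: the plaque is tilted in the grip. I work out the angle next.

Run:
```python
from h import *
M=env.camera_info("wrist")["mount"];K,_=cam("wrist",env.get_obs())
def pt(l,r,v):
    Z=.056*K[0,0]/(r-l); c=np.linalg.inv(K)@[(l+r)/2,v,1]*Z
    return (M@np.r_[c,1])[:3]
a=pt(208,351.3,246.5);b=pt(212,348.3,246);print(a,b)
# exact: find tilt th about grip axis (tool y, at x=0,z=gz) matching v and width for the end at s
V=np.linalg.inv(M)
from scipy.optimize import least_squares
def pr(s,gz,th):
    e=np.array([np.cos(th)*s+np.sin(th)*-.0015*-1*-1,0,gz+np.sin(th)*s-.0015*np.cos(th)])
    q=[K@(V@np.r_[e+[0,y,0],1])[:3] for y in(-.028,.028)]
    q=[x[:2]/x[2] for x in q];return np.array([abs(q[0][0]-q[1][0]),q[0][1]])
r=least_squares(lambda p:pr(p[0],p[1],0)-[143.3,246.5],[.025,-.02],x_scale=.01);print(r.x,r.cost)
for t in(0,10,20,25,30,35):print(t,pr(*r.x,np.radians(t)))
```

```text
[ 0.0264 -0.0009 -0.0211] [ 0.0237 -0.0007 -0.0148]
[ 0.0264 -0.0196] 0.0
0 [143.3 246.5]
10 [138.5489 243.2195]
20 [133.9504 241.9604]
25 [131.7494 242.0424]
30 [129.6315 242.5687]
35 [127.6075 243.5144]
```

>>> nudge_tcp:
  increments:
    - [0,0,-0.01,0]
    - [0,0,-0.03,0]
    - [0,0,-0.03,0]
    - [0,0,-0.02,0]
    - [0,0,0,0]
  squeeze: 30

```text
time: 8.57
position: [0.4332, 0.2157, 0.1015]
tcp_rot: [3.14, 0.003, 3.083]
force: [0.2, -0.7, -0.8]
opening: 0.0548
gripper_force: 31.9
```

Run:
```python
from h import *
o=env.get_obs();b=env.read_camera("wrist");cv2.imwrite("pics/w7.png",b);print(o["position"],o["force"],o["opening"])
s=env.read_camera("scene")
from scipy.optimize import least_squares
w=cv2.resize(b[200:400,150:410],None,fx=1.5,fy=1.5)
c=cv2.resize(s[100:220,260:400],None,fx=2.5,fy=2.5,interpolation=2)
cv2.imwrite("pics/c7.png",np.hstack([w,c]))
```

```text
[0.4332 0.2157 0.1015] [ 0.2133 -0.6986 -0.7851] 0.05479946695804679
```

View pics/c7.png

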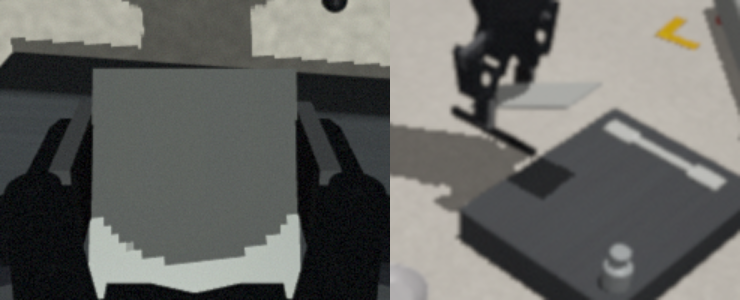

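The plaque is still held and tilted, far end up: its near edge is at wrist v≈246 (u 212–348), and its far corners are near scene pixels (345,133) and (332,143). That was my last picture, so from here on I measure numerically.

Add to h.py:
```python
def plq(q,T):
    "plaque in tool coords: s=dist grip->near end, gz=z of grip axis (tool), th tilt, yo offset, ; returns world near/far upper corners"
    s,gz,th,yo=q; u=np.array([np.cos(th),0,np.sin(th)]); n=np.array([np.sin(th),0,-np.cos(th)])
    g=np.array([0,yo,gz]); 
    P=[g+u*s+n*.0015+[0,y,0] for y in(-.028,.028)]+[g+u*(s-.13)+n*.0015+[0,y,0] for y in(-.028,.028)]
    return np.array(P)@T[:3,:3].T+T[:3,3]
def tool(o):
    T=np.eye(4);T[:3,:3]=R.from_euler("xyz",o["tcp_rot"]).as_matrix();T[:3,3]=o["position"];return T
```

Run:
```python
from h import *
from scipy.optimize import least_squares
o=env.get_obs();T=tool(o);kw,ks=cam("wrist",o),cam("scene")
b=cv2.cvtColor(cv2.imread("pics/w7.png"),6).astype(int)
print(b[238:254,280],b[270,205:217],b[250,205:217],b[250,342:354])
W=np.array([[212,246],[348,246]]);S=np.array([[344.5,133.5],[331.8,142.5]])
def f(q):
    P=plq(q,T); a=proj(kw,P[:2]);a=a[np.argsort(a[:,0])]
    return np.r_[(a-W).ravel(),(proj(ks,P[[3,2]])-S).ravel()]
for q0 in([.026,-.02,.3,0],):
    r=least_squares(f,q0,x_scale=[.01,.01,.1,.01]);print(r.x,np.degrees(r.x[2]),r.fun)
    print(proj(ks,plq(r.x,T)))
    for t in (15,20,25,30):
        rr=least_squares(lambda q:f([q[0],q[1],np.radians(t),q[2]]),[.026,-.02,0],x_scale=.01);print(t,rr.x,rr.cost,rr.fun)
g=cv2.cvtColor(env.read_camera("scene"),6)
print(g[128:150,318:350])
```

```text
[ 79  79  88  81  79  42  22  49  95  93  95  98  94  97 101 100] [56 58 61 55 56 57 74 94 94 96 98 96] [26 23 34 16 24 24 47 91 97 95 98 96] [92 97 96 94 96 64 34 20 25 21 26 21]
[ 0.0251 -0.0231  0.4102 -0.0008] 23.50074234584343 [ 0.0495  0.0306  0.0407  0.0575  0.3388 -0.686  -1.0028  0.8603]
[[291.0968 141.6668]
 [305.0099 132.0986]
 [330.7972 143.3603]
 [344.8388 132.814 ]]
15 [ 0.0271 -0.0264 -0.0007] 36.712189965582475 [-3.2116 -0.1497  3.8581 -0.1214  0.9762  3.9819 -0.2411  5.5966]
20 [ 0.026  -0.0247 -0.0007] 7.218889452787178 [-1.3737 -0.0562  1.6697 -0.0288  0.6951  1.171  -0.5971  2.7473]
25 [ 0.0246 -0.0222 -0.0008] 2.276224978279302 [ 0.693   0.0734 -0.6797  0.1     0.1474 -1.4461 -1.2143  0.0867]
30 [ 0.0231 -0.0186 -0.0008] 21.774965712363212 [ 2.9814  0.2409 -3.1695  0.2666 -0.6509 -3.7969 -2.0747 -2.3113]
[[167 184 186 187 187 187 185 185 185 185 186 186 187 187 187 186 185 185
  186 187 186 186 186 186 186 185 185 184 184 184 184 184]
 [173 186 187 188 187 186 186 186 185 185 185 185 185 186 186 186 185 186
  187 187 187 187 186 186 186 186 185 185 184 183 184 18
[... 1963 characters left out ...]
5 186 186 183 176 166 143 115  99]
 [184 184 184 184 184 184 184 181 180 179 177 178 180 182 183 185 185 185
  185 185 185 185 185 184 185 182 171 145 121 100  85  80]
 [184 184 183 184 185 185 185 185 184 182 181 181 181 182 183 184 185 185
  185 185 185 186 185 182 175 165 140 107  87  80  78  80]
 [184 184 184 185 185 185 185 184 184 183 183 183 183 183 184 184 185 185
  185 185 185 185 183 171 145 120  99  85  80  81  88 102]
 [185 184 184 185 184 184 182 183 182 182 183 184 185 185 185 185 185 186
  186 185 183 176 166 142 107  85  80  80  86 106 128 147]
 [184 184 184 184 182 181 181 182 183 183 183 184 185 186 186 187 187 186
  186 183 171 144 121  99  85  79  78  85 112 148 171 179]]
```

Create fit.py:
```python
from h import *
from scipy.optimize import least_squares
a,b=cv2.imread("pics/s0.png"),cv2.imread("pics/t0.png")
kt,ks=cam("top"),cam("scene")
def seg(im,seed,tol):
    l=cv2.cvtColor(cv2.bilateralFilter(cv2.resize(im,None,fx=4,fy=4,interpolation=2),9,12,6),cv2.COLOR_BGR2LAB).astype(int)
    r=l[seed[1]*4-8:seed[1]*4+8,seed[0]*4-8:seed[0]*4+8].reshape(-1,3).mean(0)
    d=np.abs(l-r); m=((d[...,0]<tol[0])&(d[...,1]<tol[1])&(d[...,2]<tol[2])).astype(np.uint8)
    m=cv2.morphologyEx(m,2,np.ones((5,5)))
    m,c=quad(m,(seed[0]*4,seed[1]*4)); h=cv2.convexHull(c.astype(np.float32))
    return r,m,c
if __name__=="__main__":
    for im,seed in((b,(399,190)),(a,(222,285))):
        for tol in((12,3,3),(14,2.5,2.5),(18,4,4)):
            r,m,c=seg(im,seed,tol); q=cv2.approxPolyDP(cv2.convexHull(c),14,True)[:,0]/4-.375
            print(r,m.sum()/16,q.tolist(),cv2.minAreaRect(c.astype(np.float32)/4))
    l=cv2.cvtColor(b,cv2.COLOR_BGR2LAB).astype(int)
    print(l[190,378:418].tolist())
```

```bash
python3 fit.py
```

```text
[137.5547 125.7773 130.7266] 1121.5625 [[407.375, 158.875], [408.625, 216.875], [389.125, 220.875], [390.125, 166.125]] ((399.59716796875, 190.2799072265625), (20.471080780029297, 62.531944274902344), 1.7623909711837769)
[137.5547 125.7773 130.7266] 1131.0625 [[407.375, 158.875], [406.375, 221.375], [389.125, 220.875], [389.875, 166.625]] ((399.609130859375, 190.28997802734375), (20.505834579467773, 62.531776428222656), 1.6846843957901)
[137.5547 125.7773 130.7266] 3334.375 [[387.875, 119.875], [414.625, 133.625], [426.875, 152.875], [433.625, 236.375], [403.625, 327.375], [379.875, 319.625], [374.625, 139.125]] ((405.5266418457031, 223.72503662109375), (207.8717498779297, 56.160865783691406), 88.32469177246094)
[170.     126.8594 130.    ] 1018.25 [[186.625, 291.125], [200.375, 274.625], [246.875, 278.125], [252.875, 285.875], [239.625, 298.875]] ((220.25216674804688, 287.1058044433594), (65.82135772705078, 21.324430465698242), 4.422911643981934)
[170.     126.8594 130.    ] 1096.5 [[183.125, 283.375], [194.375, 273.375], [246.125, 277.875], [252.875, 286.875], [238.375, 298.875], [
[... 345 characters left out ...]
236.0), (367.5, 559.75), 90.0)
[[34, 125, 129], [35, 128, 127], [33, 128, 127], [34, 128, 128], [36, 128, 128], [33, 128, 127], [32, 125, 130], [36, 125, 130], [37, 127, 129], [41, 128, 127], [75, 126, 130], [113, 126, 131], [133, 126, 131], [137, 126, 131], [136, 127, 131], [139, 126, 130], [137, 126, 130], [136, 126, 131], [138, 126, 131], [139, 125, 131], [136, 125, 131], [137, 126, 130], [137, 126, 131], [139, 126, 130], [136, 126, 131], [135, 127, 130], [137, 126, 131], [135, 127, 131], [135, 126, 130], [137, 126, 131], [137, 127, 131], [147, 128, 133], [149, 128, 134], [151, 127, 134], [151, 127, 135], [149, 128, 134], [148, 128, 135], [147, 128, 134], [150, 128, 135], [151, 129, 134]]
```

Run:
```python
from fit import *
T=np.array([(388.9,164.),(408.2,163.2),(406.7,220.2),(388.5,221.7)])
S=np.array([(198.4,275.5),(247.6,278.6),(236,298.8),(187.8,292.2)])
def faces(q):
    o,Rd,Rz=stand_pts(*q[:3]); F=lambda a,b:o+Rd@[-.001+a*.065,b*.021,.006]
    return proj(kt,[F(1,1),F(1,-1),F(-1,-1),F(-1,1)]),proj(ks,[F(-1,1),F(1,1),F(1,-1),F(-1,-1)])
def f(q,w=(1,1)):
    t,s=faces(q);return np.r_[w[0]*(t-T).ravel(),w[1]*(s-S).ravel()]
for w in((1,1),(1,0),(0,1)):
    r=least_squares(f,[.5,-.3,0],x_scale=[.01,.01,.1],args=(w,));print(w,r.x,r.cost);t,s=faces(r.x);print(np.hstack([t-T,s-S]))
# slab check in the scene: slab front edge from wrist
print(proj(ks,[[.4484,.1218,.045],[.4797,.3638,.045]]),proj(kt,[[.4484,.1218,.045],[.4797,.3638,.045]]))
```

```text
(1, 1) [ 0.565  -0.2382  0.174 ] 13.28319615762457
[[ 0.3156  0.934   1.8689 -0.8398]
 [ 1.8557 -1.3706  0.7119 -0.7818]
 [ 1.6893 -1.8296 -0.9735 -2.287 ]
 [ 0.5254 -0.4461 -0.9922 -1.0571]]
(1, 0) [ 0.5636 -0.2359  0.1605] 2.898870474099248
[[-0.4903  1.4269  2.5716 -2.2237]
 [ 1.0956 -0.5966  0.8739 -1.6955]
 [ 0.2776 -1.0061 -1.0687 -3.415 ]
 [-0.9287  0.1144 -0.4695 -2.6627]]
(0, 1) [ 0.5667 -0.2402  0.1856] 3.270375302459702
[[ 1.0762  0.2772  1.3935  0.5262]
 [ 2.5734 -2.2672  0.7294  0.197 ]
 [ 2.9582 -2.7609 -0.7325 -1.1106]
 [ 1.834  -1.153  -1.3117  0.5105]]
[[288.282  182.3923]
 [349.1324 141.9559]] [[227.6698 241.3347]
 [120.7701 224.5218]]
```

>>> nudge_tcp:
  increments:
    - [0,0,-0.03,-0.057]
    - [0,0,-0.045,-0.057]
    - [0,0,-0.045,-0.057]
    - [0,0,-0.03,-0.057]
    - [0,0,0,0]

```text
time: 9.35
position: [0.433, 0.2155, 0.2511]
tcp_rot: [3.141, 0.003, -2.973]
force: [0.4, -0.0, -0.2]
opening: 0.0547
gripper_force: 32.0
```

```bash
python3 -c "
from h import *
goal([.62,-.12,.26],3.311)"
```

```text
pos [0.433  0.2155 0.2511] rot [ 3.1406  0.0031 -2.9726] turn -0.0005 then shift [-0.1277 -0.3622 -0.0089]
```

>>> nudge_tcp:
  increments:
    - [-0.008,-0.025,0,0]
    - [-0.015,-0.042,-0.003,0]
    - [-0.018,-0.052,-0.003,0]
    - [-0.018,-0.052,-0.003,0]
    - [-0.018,-0.052,0,0]

```text
time: 9.98
position: [0.5453, 0.0066, 0.2563]
tcp_rot: [3.141, -0.004, -2.973]
force: [0.0, 0.3, -0.4]
opening: 0.0549
gripper_force: 32.0
```

>>> nudge_tcp:
  increments:
    - [-0.018,-0.052,0,0]
    - [-0.016,-0.045,0,0]
    - [-0.01,-0.028,0,0]
    - [-0.006,-0.014,0,0]
    - [0,0,0,0]

```text
time: 10.6
position: [0.6175, -0.1213, 0.2553]
tcp_rot: [3.14, -0.005, -2.975]
force: [-0.9, 0.4, -0.7]
opening: 0.0549
gripper_force: 32.0
```

Run:
```python
from h import *
o=env.get_obs();b=env.read_camera("wrist");cv2.imwrite("pics/w8.png",b);np.save("o8.npy",np.r_[o["position"],o["tcp_rot"]]);print(o["position"],o["tcp_rot"])
KV=cam("wrist",o);o_,Rd,Rz=stand_pts(.565,-.238,.172)
P=[o_+Rd@[-.001+a*.065,s*.021,.006] for a,s in((1,1),(1,-1),(-1,-1),(-1,1))]
q=proj(KV,P);print(q)
g=cv2.cvtColor(b,6);c=q.mean(0).astype(int);print(c)
print("row",g[c[1],max(0,c[0]-60):c[0]+60:2]);print("col",g[max(0,c[1]-130):c[1]+130:3,c[0]])
```

```text
[ 0.6175 -0.1213  0.2553] [ 3.1397 -0.0049 -2.9747]
[[168.3224 185.0058]
 [112.8322 185.2965]
 [127.2639  34.7674]
 [177.684   34.5057]]
[146 109]
row [144 147 146 141 139 147 146 151 146 147 143 146 146 148 140 145 141 137
 136 138 137 137 140 138 136 137 137 140 136 139 137 139 141 137 137 134
 137 139 136 136 137 142 138  77  48  47  49  45  49  45  44  47  47  38
  46  40  44  40  47  47]
col [138 144 141 145 146 140 139 115 126  95  93  95 139 137 137 137 139 136
 138 136 134 140 141 136 137 137 136 136 138 135 138 134 138 137 141 134
 135 137 140 140 137 140 141 139 137 137 136 138 138 137 139 138 137 139
 137 136 138 137 141 138 138 138 104 127 135  97 139 150 149 145 143 148
 135 141 143 147 144 141 140 148]
```

Run:
```python
from fit import *
b=cv2.imread("pics/w8.png");v=np.load("o8.npy");KV=cam("wrist",dict(position=v[:3],tcp_rot=v[3:]))
g=cv2.GaussianBlur(b,(0,0),1).astype(float).sum(2)-0
l=cv2.cvtColor(cv2.GaussianBlur(b,(0,0),1.2),cv2.COLOR_BGR2LAB).astype(float)
def F(q,a,s):
    o,Rd,Rz=stand_pts(*q);return o+Rd@[-.001+a,s,.006]
q0=[.565,-.238,.172]
obs=[]
from scipy.ndimage import map_coordinates as mc
# right(+y) side, left(-y) side, high end
for side in("+y","-y","+x"):
    for t in np.linspace(-.8,.8,17):
        if side=="+x": p,pc=F(q0,.065,t*.021),F(q0,0.05,t*.021)
        else:
            s=1 if side=="+y" else -1
            p,pc=F(q0,t*.06,s*.021),F(q0,t*.06,0)
        a,c=proj(KV,[p,pc]);n=(a-c)/np.linalg.norm(a-c);k=np.arange(-8,8.01,.25)
        pts=a+n*k[:,None];pr=sum(np.abs(np.gradient(mc(l[...,j],[pts[:,1],pts[:,0]],order=1)))*w for j,w in((0,1),(1,2),(2,2)))
        i=pr.argmax();obs.append((side,t,k[i],pr[i],n,pts[i]))
for sd in("+y","-y","+x"):print(sd,[(round(o[2],1),round(o[3],1)) for o in obs if o[0]==sd])
def f(q):
    e=[]
    for sd,t,k,pr,n,pt in obs:
        p=F(q,.065,t*.021) if sd=="+x" else F(q,t*.06,.021 if sd=="+y" else -.021)
        e.append((proj(KV,p)[0]-pt)@n)
    return np.array(e)
r=least_squares(f,q0,x_scale=[.01,.01,.1],loss="soft_l1",f_scale=.7);print(r.x,np.round(f(r.x),1))
```

```text
+y [(np.float64(-1.0), np.float64(7.6)), (np.float64(-0.5), np.float64(8.0)), (np.float64(0.0), np.float64(7.3)), (np.float64(-1.0), np.float64(7.2)), (np.float64(-1.5), np.float64(7.5)), (np.float64(-1.0), np.float64(8.0)), (np.float64(-0.5), np.float64(7.3)), (np.float64(-1.0), np.float64(7.6)), (np.float64(-1.8), np.float64(7.3)), (np.float64(-1.5), np.float64(6.5)), (np.float64(-0.8), np.float64(7.2)), (np.float64(-1.5), np.float64(6.7)), (np.float64(-1.8), np.float64(6.9)), (np.float64(-1.8), np.float64(7.6)), (np.float64(-2.2), np.float64(7.2)), (np.float64(-1.5), np.float64(7.8)), (np.float64(-2.2), np.float64(7.0))]
-y [(np.float64(1.0), np.float64(2.0)), (np.float64(1.2), np.float64(1.5)), (np.float64(2.0), np.float64(1.7)), (np.float64(1.2), np.float64(1.5)), (np.float64(1.5), np.float64(1.7)), (np.float64(2.0), np.float64(1.5)), (np.float64(2.2), np.float64(1.6)), (np.float64(1.8), np.float64(2.0)), (np.float64(0.8), np.float64(1.2)), (np.float64(1.0), np.float64(1.9)), (np.float64(1.8), np.float64(2.5)), (np.float64(2.0), np.float64(1.8)), (np.float64(2.0), np.float64(1.7
[... 359 characters left out ...]
t64(2.1)), (np.float64(-0.5), np.float64(2.7)), (np.float64(-0.5), np.float64(2.0)), (np.float64(-0.5), np.float64(2.0)), (np.float64(-0.8), np.float64(2.2)), (np.float64(-0.2), np.float64(2.0)), (np.float64(-0.8), np.float64(2.0)), (np.float64(-1.8), np.float64(2.3)), (np.float64(2.5), np.float64(2.2)), (np.float64(-0.5), np.float64(2.5)), (np.float64(2.2), np.float64(2.0)), (np.float64(-0.8), np.float64(2.2))]
[ 0.565  -0.2392  0.1631] [ 0.  -0.5 -1.1 -0.1  0.3 -0.3 -0.8 -0.4  0.3 -0.  -0.8 -0.1  0.  -0.
  0.4 -0.4  0.3  0.  -0.2 -0.9 -0.  -0.2 -0.7 -0.9 -0.3  0.8  0.6 -0.1
 -0.3 -0.2  0.4  0.2 -0.3 -0.4 -2.8  0.2  0.2 -8.2 -8.2 -8.2  0.3  0.3
  0.4  0.6  0.1  0.7  1.7 -2.5  0.5 -2.3  0.8]
```

The close wrist fit puts the stand at (0.565, −0.239) with yaw 0.163, which agrees with the fixed cameras. Next I work out the placing target.

Add to h.py:
```python
def place(dx=.003,up=0,s=.025,gz=-.0231,yo=-.0008):
    o,Rd,_=stand_pts(.565,-.2392,.163);g=o+Rd@[-.066+s+dx,0,.0075]
    M=R.from_euler("xyz",[np.pi,0,.163+np.pi]).as_matrix()
    return g-M@[0,yo,gz]+[0,0,up]
```

```bash
python3 -c "
from h import *
print(place());goal(place(up=.17),.163+np.pi)"
```

```text
[ 0.5287 -0.2444  0.0744]
pos [ 0.6173 -0.1205  0.2561] rot [ 3.1396 -0.0044 -2.9735] turn 0.0051 then shift [ 0.1075 -0.1079  0.0117]
```

>>> nudge_tcp:
  increments:
    - [0.02,-0.02,0,0.005]
    - [0.035,-0.035,0,0]
    - [0.033,-0.033,0,0]
    - [0.02,-0.02,0.01,0]
    - [0,0,0,0]

```text
time: 11.28
position: [0.5273, -0.2448, 0.2477]
tcp_rot: [3.14, -0.002, -2.98]
force: [0.7, 0.7, -0.7]
opening: 0.0549
gripper_force: 32.0
```

>>> nudge_tcp:
  increments:
    - [0,0,0.03,0]
    - [0,0,0.04,0]
    - [0,0,0.03,0]
    - [0,0,0.015,0]
    - [0,0,0,0]

```text
time: 11.9
position: [0.5291, -0.2435, 0.133]
tcp_rot: [3.14, -0.002, -2.976]
force: [0.4, 0.4, -0.9]
opening: 0.0545
gripper_force: 32.0
```

Run:
```python
from h import *
from scipy.optimize import least_squares
goal(place(),.163+np.pi)
o=env.get_obs();T=tool(o);b=env.read_camera("wrist");cv2.imwrite("pics/w9.png",b)
l=cv2.cvtColor(cv2.GaussianBlur(b,(0,0),1),6).astype(int)
print(l[236:256,250],l[255,200:222],l[255,338:360]); print(o["force"])
```

```text
pos [ 0.5291 -0.2435  0.133 ] rot [ 3.1401 -0.0017 -2.9761] turn 0.0025 then shift [ 0.0006 -0.0008  0.0586]
[76 77 77 77 77 77 76 76 76 76 77 78 78 78 78 78 78 78 78 78] [146 145 145 145 146 147 148 149 148 145 138 121  98  84  79  79  79  79
  79  78  77  76] [ 77  77  77  78  78  78  77  78  86 104 127 139 142 141 140 141 142 144
 146 147 146 144]
[ 0.4034  0.358  -0.9497]
```

>>> nudge_tcp:
  increments:
    - [0,-0.001,0.015,0]
    - [0,0,0.015,0]
    - [0,0,0.01,0]
    - [0,0,0,0]
  squeeze: 20

```text
time: 12.45
position: [0.5286, -0.2454, 0.0925]
tcp_rot: [3.14, -0.002, -2.978]
force: [-0.2, -0.8, -0.6]
opening: 0.0549
gripper_force: 32.0
```

>>> nudge_tcp:
  increments:
    - [0,0,0.003,0]
    - [0,0,0.003,0]
    - [0,0,0.003,0]
    - [0,0,0,0]

```text
time: 12.95
position: [0.5295, -0.2457, 0.0848]
tcp_rot: [3.142, -0.0, -2.977]
force: [-0.4, -0.6, -0.1]
opening: 0.0547
gripper_force: 32.1
```

>>> nudge_tcp:
  increments:
    - [0,0,0.003,0]
    - [0,0,0.003,0]
    - [0,0,0,0]

```text
time: 13.32
position: [0.5298, -0.2457, 0.0791]
tcp_rot: [-3.141, 0.001, -2.977]
force: [0.1, 1.3, 3.0]
opening: 0.055
gripper_force: 32.9
```

```bash
python3 -c "
from h import *
goal(place(),.163+np.pi)"
```

```text
pos [ 0.5298 -0.2457  0.0791] rot [-3.1414  0.0007 -2.9774] turn 0.0012 then shift [0.0009 0.0016 0.0047]
```

>>> nudge_tcp:
  increments:
    - [0,0.001,0.002,0]
    - [0,0,0,0]

```text
time: 13.58
position: [0.5294, -0.2447, 0.0769]
tcp_rot: [-3.142, 0.0, -2.977]
force: [0.4, 0.5, 1.1]
opening: 0.0549
gripper_force: 33.2
```

>>> nudge_tcp:
  increments:
    - [0,0,0.002,0]
    - [0,0,0,0]

```text
time: 13.82
position: [0.5296, -0.2447, 0.0755]
tcp_rot: [-3.141, 0.001, -2.977]
force: [-1.0, 0.5, 5.9]
opening: 0.0551
gripper_force: 33.8
```

>>> nudge_tcp:
  increments:
    - [0,0,0.002,0]
    - [0,0,0,0]
    - [0,0,0,0]

```text
time: 14.2
position: [0.5298, -0.2447, 0.0754]
tcp_rot: [-3.141, 0.002, -2.977]
force: [-4.0, 2.4, 15.5]
opening: 0.055
gripper_force: 34.5
```

Run:
```python
from h import *
goal(place(),.163+np.pi)
b=env.read_camera("wrist");cv2.imwrite("pics/w10.png",b)
l=cv2.cvtColor(cv2.GaussianBlur(b,(0,0),.7),6).astype(int)
print(l[225:262:1,230],l[225:262,300]);print(l[255,200:222],l[255,338:360])
```

```text
pos [ 0.5298 -0.2447  0.0754] rot [-3.1408  0.0019 -2.9769] turn 0.0017 then shift [0.001  0.0005 0.001 ]
[ 53  66  91 104 106 106 106 106 106 107 107 107 108 107 107 105 106 107
 106 104  98  88  83  83  82  82  83  82  82  82  82  82  81  81  81  81
  83] [71 72 73 73 73 73 75 74 69 63 56 54 63 77 82 82 81 82 82 82 81 81 81 83
 82 81 81 82 82 81 82 82 81 82 81 81 82]
[157 157 157 157 156 156 157 158 158 157 155 148 124  96  83  82  82  83
  82  81  80  81] [ 83  82  80  81  81  81  81  81  82  98 136 154 158 159 159 156 154 153
 154 154 154 155]
```

Create tilt.py:
```python
from h import *
import sys
def edges(fn):
    b=cv2.GaussianBlur(cv2.imread(fn),(0,0),.8).astype(float).sum(2);r=[]
    for v in range(252,300,3):
        g=np.abs(np.gradient(b[v]));L=195+g[195:235].argmax();Rr=330+g[330:370].argmax()
        sub=lambda i:i+(g[i-1]-g[i+1])/(2*(g[i-1]+g[i+1]-2*g[i]))
        r.append((v,sub(L),sub(Rr)))
    return np.array(r)
from scipy.optimize import least_squares
M=env.camera_info("wrist")["mount"];K,_=cam("wrist",env.get_obs());V=np.linalg.inv(M)
for fn in sys.argv[1:]:
    e=edges(fn)
    def f(q):
        gz,th,yo,tw=q;u=np.array([np.cos(th),0,np.sin(th)]);n=np.array([np.sin(th),0,-np.cos(th)]);g=np.array([0,yo,gz])+n*.0015
        out=[]
        for v,L,Rr in e:
            # ray plane for row v: find t along plaque where projected v matches at y=yo
            for y,ob in((-.028,L),(.028,Rr)):
                a=V[:3,:3]@(g+[0,y,0])+V[:3,3];d=V[:3,:3]@(u+np.array([0,tw,0]))
                # K row: v=fy*(a1+t d1)/(a2+t d2)+cy
                k=(v-K[1,2])/K[1,1];t=(k*a[2]-a[1])/(d[1]-k*d[2]);p=a+t*d
                out.append(K[0,0]*p[0]/p[2]+K[0,2]-ob)
        return np.array(out)
    r=least_squares(f,[-.022,.4,0,0],x_scale=[.01,.1,.01,.1],loss="soft_l1");print(fn,r.x,"deg",np.degrees(r.x[1]),"rms",np.sqrt((f(r.x)**2).mean()),e[::5].round(1).tolist())
```

```bash
python3 tilt.py pics/w5.png pics/w7.png pics/w9.png pics/w10.png
```

```text
pics/w5.png [-0.0183 -0.0907 -0.001  -0.0019] deg -5.194050398680918 rms 5.597352160390267 [[252.0, 208.2, 350.7], [267.0, 202.0, 357.0], [282.0, 210.7, 348.4], [297.0, 212.3, 346.8]]
pics/w7.png [-0.0204  0.2791 -0.0013  0.0047] deg 15.992285888988146 rms 0.20901860042449735 [[252.0, 211.3, 347.2], [267.0, 211.0, 347.4], [282.0, 211.0, 346.6], [297.0, 211.2, 347.0]]
pics/w9.png [-0.0207  0.2678 -0.0013  0.005 ] deg 15.346524584716478 rms 5.474490763407931 [[252.0, 211.4, 347.0], [267.0, 202.2, 357.0], [282.0, 211.1, 346.6], [297.0, 211.4, 347.0]]
pics/w10.png [-0.0203  0.2896 -0.0013  0.0158] deg 16.59260449708746 rms 5.637717352464781 [[252.0, 212.4, 347.7], [267.0, 202.2, 357.0], [282.0, 212.0, 346.3], [297.0, 211.3, 347.0]]
```

Run:
```python
from h import *
from scipy.ndimage import map_coordinates as mc
from scipy.optimize import least_squares
cur={n:env.read_camera(n) for n in("scene","top")}
for n in cur:cv2.imwrite(f"pics/{n}10.png",cur[n])
o,Rd,_=stand_pts(.565,-.2392,.163)
def P(q,a,s,z=.009):  # plaque pose in deck frame: x,y,pitch extra about near end, yaw ; local upper-face point
    x,y,ph,yw=q; u=R.from_euler("zy",[yw,ph]).as_matrix()
    return o+Rd@(np.array([x,y,.006])+u@[a,s,z-.006])
def run(n,q0,sides,dbg=True):
    im=cv2.cvtColor(cv2.GaussianBlur(cur[n],(0,0),.8),cv2.COLOR_BGR2LAB).astype(float);KV=cam(n);out=[]
    for sd in sides:
        L=[]
        for t in np.linspace(0.1,.95,12) if sd[1]=="y" else np.linspace(-.85,.85,10):
            f=(lambda q:P(q,.065,t*.028)) if sd=="+x" else (lambda q:P(q,t*.062,.028 if sd=="+y" else -.028))
            fc=P(q0,.04,t*.028) if sd=="+x" else P(q0,t*.062,0)
            a,c=proj(KV,[f(q0),fc]);nn=(a-c)/np.linalg.norm(a-c);k=np.arange(-6,6.01,.25);pt=a+nn*k[:,None]
            pr=sum(np.abs(np.gradient(mc(im[...,j],[pt[:,1],pt[:,0]],order=1)))*w for j,w in((0,1),(1,2),(2,2)));i=pr.argmax();L.append((round(float(k[i]),1),round(float(pr[i]),1)))
        print(n,sd,nn.round(2),L)
q0=[-.001+.003,0,0,0]
run("scene",q0,("+x","-y","+y"));run("top",q0,("+x","-y","+y"))
for n in("scene","top"):
    KV=cam(n);print(n,"flat far end",proj(KV,[P(q0,.065,s) for s in(.028,-.028)]),"tilt -10deg",proj(KV,[P([-.0,0,0.17,0],.065,s) for s in(.028,-.028)]))
```

```text
scene +x [1.   0.07] [(3.8, 4.1), (3.2, 2.7), (3.5, 2.6), (0.8, 2.5), (4.5, 1.8), (1.2, 3.4), (3.5, 2.8), (2.8, 2.9), (2.2, 2.2), (1.5, 2.3)]
scene -y [-0.59  0.81] [(0.0, 5.8), (0.2, 5.8), (0.5, 6.1), (1.0, 6.3), (0.5, 6.0), (1.5, 6.1), (0.8, 6.5), (0.2, 6.6), (0.0, 6.6), (1.0, 6.5), (1.2, 6.1), (0.2, 6.4)]
scene +y [ 0.59 -0.81] [(-1.0, 2.1), (-0.5, 2.1), (-0.8, 1.8), (-1.5, 1.6), (-0.5, 1.9), (-0.5, 1.8), (0.0, 2.1), (-0.8, 2.4), (-1.2, 1.7), (-1.8, 1.6), (-1.0, 1.6), (-0.8, 1.6)]
top +x [ 0.01 -1.  ] [(0.2, 2.3), (0.5, 2.6), (2.2, 1.8), (3.2, 3.2), (3.8, 3.5), (4.2, 4.4), (4.8, 3.5), (3.8, 3.6), (4.2, 3.9), (3.5, 4.7)]
top -y [ 0.99 -0.14] [(-6.0, 3.8), (2.0, 2.2), (-0.2, 1.8), (-0.8, 1.7), (-0.8, 2.5), (0.0, 1.8), (-1.0, 2.5), (-1.0, 2.2), (-1.0, 2.0), (0.0, 1.9), (-0.5, 2.4), (-1.5, 1.8)]
top +y [-0.99  0.14] [(1.0, 9.4), (1.2, 9.9), (1.2, 8.9), (1.2, 9.5), (1.5, 10.1), (1.5, 9.5), (1.2, 9.4), (1.5, 9.4), (1.2, 9.7), (1.5, 9.6), (1.2, 8.9), (0.8, 6.8)]
scene flat far end [[250.4237 274.4002]
 [232.2685 299.3195]] tilt -10deg [[252.4633 278.8451]
 [234.5937 303.7496]]
top flat far end [[387.0185 164.3961]
 [414.9994 160.5412]] tilt -10deg [[385.2626 163.5739]
 [412.8547 159.7725]]
```

Run:
```python
from h import *
obs=env.get_obs();KV=cam("wrist",obs);b=cv2.imread("pics/w10.png");g=cv2.cvtColor(cv2.GaussianBlur(b,(0,0),.7),6).astype(int)
o,Rd,_=stand_pts(.565,-.2392,.163);n=Rd[:,2]
for u in(216,222,228,234,240,320,326,332,338,343):
    c=g[228:262,u];d=np.abs(np.diff(c));print(u,[(228+i+.5,int(d[i])) for i in np.argsort(-d)[:3]])
px=[(u,244.7) for u in(216,230,330,343)];px+=[(212.5,255),(347.5,255),(211.3,297),(347,297)]
print((plane(KV,px,n,n@o+.009)-o)@Rd)
```

```text
216 [(np.float64(245.5), 5), (np.float64(244.5), 3), (np.float64(246.5), 3)]
222 [(np.float64(245.5), 10), (np.float64(246.5), 6), (np.float64(244.5), 4)]
228 [(np.float64(245.5), 10), (np.float64(246.5), 6), (np.float64(244.5), 5)]
234 [(np.float64(230.5), 27), (np.float64(229.5), 20), (np.float64(237.5), 10)]
240 [(np.float64(231.5), 26), (np.float64(230.5), 20), (np.float64(232.5), 7)]
320 [(np.float64(234.5), 7), (np.float64(233.5), 7), (np.float64(232.5), 5)]
326 [(np.float64(237.5), 16), (np.float64(236.5), 11), (np.float64(238.5), 7)]
332 [(np.float64(230.5), 21), (np.float64(231.5), 20), (np.float64(229.5), 9)]
338 [(np.float64(230.5), 18), (np.float64(231.5), 12), (np.float64(245.5), 10)]
343 [(np.float64(245.5), 9), (np.float64(246.5), 6), (np.float64(244.5), 4)]
[[-0.0624 -0.0276  0.009 ]
 [-0.0625 -0.0217  0.009 ]
 [-0.0625  0.0204  0.009 ]
 [-0.0626  0.0259  0.009 ]
 [-0.0581 -0.0289  0.009 ]
 [-0.0582  0.0277  0.009 ]
 [-0.041  -0.0287  0.009 ]
 [-0.0411  0.0268  0.009 ]]
```

The near edge measures 3 mm from the ledge, centred within 1 mm, and the long sides match the flat pose. I relax the pressure and release.

>>> nudge_tcp:
  increments:
    - [0,0,-0.001,0]
    - [0,0,0,0]

```text
time: 14.6
position: [0.5297, -0.2447, 0.0755]
tcp_rot: [-3.141, 0.001, -2.977]
force: [-2.0, 0.5, 10.4]
opening: 0.0548
gripper_force: 34.1
```

>>> nudge_tcp:
  increments:
    - [0,0,0,0]
    - [0,0,0,0]
    - [0,0,0,0]
    - [0,0,0,0]
  finger_gap: 0.066

```text
time: 15.1
position: [0.5291, -0.2447, 0.0734]
tcp_rot: [3.141, -0.001, -2.977]
force: [-0.3, -0.3, 0.1]
opening: 0.0661
gripper_force: 0.0
```

>>> nudge_tcp:
  increments:
    - [0,0,0,0]
    - [0,0,0,0]
    - [0,0,0,0]
  finger_gap: 0.085

```text
time: 15.48
position: [0.5294, -0.2448, 0.074]
tcp_rot: [-3.142, 0.0, -2.977]
force: [-0.5, -0.6, 0.0]
opening: 0.0851
gripper_force: 0.0
```

>>> nudge_tcp:
  increments:
    - [0,0,-0.01,0]
    - [0,0,-0.02,0]
    - [0,0,-0.03,0]
    - [0,0,-0.03,0]
    - [0,0,0,0]

```text
time: 16.1
position: [0.5315, -0.2457, 0.1677]
tcp_rot: [-3.137, 0.006, -2.977]
force: [-0.4, 0.4, 0.0]
opening: 0.0851
gripper_force: 0.0
```

Run:
```python
from h import *
obs=env.get_obs();KV=cam("wrist",obs);b=env.read_camera("wrist");cv2.imwrite("pics/w11.png",b)
for n in("scene","top"):cv2.imwrite(f"pics/{n}11.png",env.read_camera(n))
g=cv2.cvtColor(cv2.GaussianBlur(b,(0,0),.8),6).astype(int)
o,Rd,_=stand_pts(.565,-.2392,.163);F=lambda x,y:o+Rd@[x,y,.009]
q=proj(KV,[F(a,s) for a,s in((-.063,.028),(-.063,-.028),(.067,-.028),(.067,.028),(-.063,.023))]);print(obs["position"],obs["force"],q)
c=int(q[4,0]);v=int(q[4,1]);print("near",c,v,g[v-20:v+20,c])
for x in(-.05,-.03,-.01,.01):
    l,r=proj(KV,[F(x,-.028),F(x,.028)]).round().astype(int);print(x,l,g[l[1],l[0]-10:l[0]+11],r,g[r[1],r[0]-10:r[0]+11])
```

```text
[ 0.5315 -0.2457  0.1677] [-0.3516  0.3971  0.0056] [[324.5562 184.8053]
 [241.6953 184.6066]
 [236.4638 392.7237]
 [329.2082 393.1492]
 [317.152  184.7876]]
near 317 184 [60 59 59 60 60 59 58 58 58 60 61 58 49 39 39 49 59 64 65 65 66 66 66 65
 64 64 66 65 64 63 63 65 66 66 65 65 65 66 67 67]
-0.05 [241 203] [121 122 114  93  78  80  87  89  89  83  72  65  65  65  64  66  67  66
  66  65  65] [325 204] [ 66  66  65  66  67  66  65  65  69  77  83  87  88  86  79  71  80 106
 122 127 128]
-0.03 [240 233] [125 126 126 128 125 109  86  80  87  97 111 120 121 122 121 122 123 124
 124 123 122] [326 233] [ 66  67  66  67  73  85  91  96 105  99  89  82  74  79 102 117 121 122
 123 124 123]
-0.01 [240 264] [129 130 130 131 130 129 117  93  89 106 119 122 123 123 123 124 124 122
 122 123 123] [326 264] [123 124 124 125 124 124 124 124 121 109  87  77  93 117 129 131 130 127
 126 125 125]
0.01 [239 296] [128 129 130 129 128 128 128 128 129 127 126 125 125 125 125 125 125 125
 125 125 125] [327 296] [125 124 124 124 125 125 124 123 123 122 122 121 121 121 121 122 122 122
 121 120 120]
```

>>> nudge_tcp:
  increments:
    - [0,0,-0.03,0]
    - [0.02,0,-0.04,0]
    - [0.02,0,-0.03,0]
    - [0,0,0,0]
    - [0,0,0,0]

```text
time: 16.88
position: [0.4896, -0.251, 0.2623]
tcp_rot: [3.14, -0.002, -2.977]
force: [0.9, -0.8, 0.5]
opening: 0.0851
gripper_force: 0.0
```

Run:
```python
from h import *
from scipy.ndimage import map_coordinates as mc
obs=env.get_obs();print(obs["position"],obs["force"]);b=env.read_camera("wrist");cv2.imwrite("pics/w12.png",b);sc=env.read_camera("scene")
o,Rd,_=stand_pts(.565,-.2392,.163);F=lambda x,y:o+Rd@[x,y,.009]
def prof(im,KV,a,c,w=9):
    im=cv2.cvtColor(cv2.GaussianBlur(im,(0,0),.8),cv2.COLOR_BGR2LAB).astype(float)
    A,C=proj(KV,[a,c]);n=(A-C)/np.linalg.norm(A-C);k=np.arange(-w,w+.01,.25);p=A+n*k[:,None]
    pr=sum(np.abs(np.gradient(mc(im[...,j],[p[:,1],p[:,0]],order=1)))*s for j,s in((0,1),(1,2),(2,2)));i=pr.argmax()
    return A+n*k[i],round(float(k[i]),1),round(float(pr[i]),1)
KW=cam("wrist",obs);KS=cam("scene");n=Rd[:,2];D=lambda px:((plane(KW,px,n,n@o+.009)-o)@Rd)[0,:2].round(4)
for y in(-.026,-.022,.022,.026):
    r=prof(b,KW,F(-.066,y),F(-.04,y));print("near",y,D(r[0]),r[1:])
for x in(-.05,-.03,-.01,.01,.03,.05):
    for s in(-1,1):
        r=prof(b,KW,F(x,s*.028),F(x,0));t=prof(sc,KS,F(x,s*.028),F(x,0),6);print(x,s,"wrist",D(r[0]),r[2],"scene",t[1:])
r=[prof(b,KW,F(.064,y),F(.04,y)) for y in(-.02,-.01,0,.01,.02)];print("far",[(D(x[0]),x[2]) for x in r])
```

```text
[ 0.4896 -0.251   0.2623] [ 0.9313 -0.8193  0.4906]
near -0.026 [-0.0728 -0.026 ] (6.8, 9.2)
near -0.022 [-0.0738 -0.022 ] (7.8, 10.3)
near 0.022 [-0.0657  0.022 ] (-0.2, 9.4)
near 0.026 [-0.066  0.026] (0.0, 8.1)
-0.05 -1 wrist [-0.05  -0.036] 6.6 scene (1.5, 4.5)
-0.05 1 wrist [-0.05    0.0355] 7.8 scene (0.2, 1.8)
-0.03 -1 wrist [-0.03  -0.035] 7.5 scene (3.0, 3.3)
-0.03 1 wrist [-0.03    0.0342] 7.5 scene (-0.5, 2.1)
-0.01 -1 wrist [-0.01   -0.0332] 7.9 scene (1.0, 6.0)
-0.01 1 wrist [-0.01   0.033] 8.0 scene (-1.5, 1.5)
0.01 -1 wrist [ 0.01  -0.032] 5.7 scene (1.5, 6.2)
0.01 1 wrist [0.01   0.0315] 5.9 scene (-1.0, 2.1)
0.03 -1 wrist [ 0.03   -0.0224] 1.0 scene (1.0, 6.1)
0.03 1 wrist [0.03   0.0268] 1.6 scene (-1.0, 1.9)
0.05 -1 wrist [ 0.05   -0.0285] 1.0 scene (1.8, 7.3)
0.05 1 wrist [0.05   0.0271] 1.2 scene (-1.0, 1.8)
far [(array([ 0.0657, -0.02  ]), 1.1), (array([ 0.0674, -0.01  ]), 2.5), (array([ 0.0676, -0.    ]), 2.3), (array([0.0674, 0.01  ]), 2.3), (array([0.064, 0.02 ]), 1.0)]
```

```bash
python3 -c "
from bench import env
print(env.finish_job())"
```

```text
the job is handed in; nothing more can be done
None
```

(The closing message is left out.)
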